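# Square a press die set into the bench's corner stop, then draw off and hold its upper half

## Robot

A 7-joint arm with a two-finger parallel gripper is mounted at the origin on the work surface. World frame = base frame: x ahead of the robot, y to its left, z up, the work surface at z = 0. Lengths are in m, angles in rad, forces in N, time in s.
With the tool pointing down it reaches from about 0.4 to 0.85 m from the base axis. Payload 10.4 kg.
Tool frame: the origin (TCP) lies midway between the tips of the shut fingers; the grasp point (between the pads) lies 19 mm behind it (r.grasp_offset is the distance from the TCP to the grasp point, in m); z points along the fingers, y is the line along which they close (so a half turn about z gives the same grasp; the last joint's range is limited). The gripper opens to 87 mm and grips with 3 to 60 N. Pads are 19 mm wide; open, the fingers measure 117 mm over their backs; the gripper's body (75 mm by 190 mm) begins 51 mm behind the grasp point.
Start: joints at [1.287, 0.332, -0.065, 1.46, 0.022, 1.35, -0.088], TCP at [0.161, -0.604, 0.223] pointing down, gripper open.
Joint ranges: [-2.6, 2.6], [-0.5, 2.12], [-1.47, 1.34], [0.16, 2.42], [-1.27, 4.41], [0.06, 2.06], [-2.6, 2.6]. Speed limits (rad/s): [2.22, 2.22, 2.79, 2.79, 3.14, 3.14, 3.14].

## Interface

Orientations are given as a unit quaternion [x, y, z, w].
In Python, from bench import r gives the robot as it stands.
- The arm moves only by the tool drive_tool, never from a script. Its argument "moves" is a list that holds one entry, the list of rows, each a list of 7 numbers: the shift along the tool's x, y, z in m, then the turn, a rotation vector about the tool's x, y, z in rad, then the opening, from 0 (shut) to 1 (fully open). In form: [[[tx, ty, tz, ax, ay, az, jaw], ...]]. A call has 1 to 10 rows; each row shifts and turns the commanded pose from where the row before left it, along the tool's axes as they then stand; what a row does not reach is not made up. A row lasts 1/10 s, in which the tool goes at most 50 mm and 8.59 degrees, less where a joint would pass 70% of its speed; a pose out of reach is approached as far as the arm can. A call is refused whole if a number of a shift passes 0.05 or a number of a turn 0.15, either way. A call with a gripper value outside its range is refused whole. The fingers move at their own pace and stop on an object; "squeeze" is the grip in N (left out, the last holds). Time passes only in rows, so rows that do not move let the fingers close. It gives the time, the measured TCP pose, the force, the opening and the grip force at its end, in the units of the state.
- r.read_state(): the state, without advancing time (a new reading comes with each control period).
- r.camera(name): name is "scene" or "top" or "wrist"; returns the picture (420x560x3 uint8, red, green, blue); there is no depth.
- r.camera_info(name): a dict with "mtx" (3x3 intrinsics, pixels), "rvec" (rotation vector, rad) and "tvec" (3), from world to camera coordinates, as OpenCV has them; the wrist camera has in their place "T_tool_cam" (4x4, takes a point from camera to tool coordinates, whose origin is the TCP and whose axes are the flange's). Camera axes: x right, y down, z forward; pixel columns grow to the right and rows downward; lengths in m; the calibration is good to about 2 mm. A picture is of the moment at which its call begins: read the wrist's pose just before it. camera_info takes no time and is no camera call.
- r.close_job(): hands the job in; it is judged then, once.
Trained networks look in the newest picture that a camera, given by its name, has taken for a name from the list of things; names that differ only in an ending like _2 or _b are one class to them, and where a whole thing is asked for, a point or a joint stands for the part that bears it (a point fixed in the world has none). Each returns a list of dicts, best first, with "conf" (0 to 1); they miss things now and then, are a little off and sometimes report something else, mostly with a low value. They report only what shows in the picture. A call takes as long as a camera call. They do not tell look-alikes from the thing itself.
- r.find_in(camera, query): "bbox" ([left, top, right, bottom] in pixels, round what is visible of it).
- r.place_of(camera, query): "at" ([column, row] in pixels: a listed point, or the origin of a listed thing).
The state is a dict: "time": time; "joint_positions": joint angles; "joint_vel": joint speeds; "joint_torque": joint torques, N m; "ee_pos": TCP position; "eef_rot": TCP orientation; "ft_force": force on the tool from outside, world axes, zero at the start; "torque": the same for the moment, N m; "width": finger opening in m; "grip_force": force on a finger pad.
Only numpy, scipy, OpenCV 4.12 (cv2) and the standard library are available. Lean on these libraries where they do the work, as an engineer would, in place of code of your own. Each camera call takes 0.05 s, during which the arm holds its last target. There are 200 camera calls.

## Task

The toolmaker wants to look at the punch of the small die set on the bench. With its upper half still on, push the die set square and flush into the corner of the two stop bars; then take the upper half by its shank, draw it straight up off the guide pillars without tipping it or dragging the lower half out of the corner, and finish holding it level and still about 8 cm above where it sat, over the lower half. Do not let go at the end, and leave the hammer, the oil can and the screw box alone.

Things in the scene. Friction and masses are not known exactly. Their poses are not given: they have to be found in the camera images.
- stop: Fixed L of two dark steel bars, 25 wide, 16 high, screwed to the bench. Origin: inner corner at bench height. Far bar: working face is the plane x = 0 of this frame, from y = 0 to y = -190 mm, steel at x > 0. Side bar: working face is y = 0, from x = 0 to x = -150 mm, steel at y > 0. Turned up to 0.25 rad from the world axes. The die set goes in the quadrant x < 0, y < 0.
- lower: Lower half of the die set, loose, 1.4 kg. Blue shoe 110 (x) by 160 (y), 20 mm thick; origin: centre of its underside. Four yellow posts (14 diameter, tops at 48 mm, at x +-36, y +-34) carry the upper half; two steel guide pillars (16 diameter, x 0, y +-56, chamfered tops at 60 mm). Starts turned up to 0.3 rad from the stop's axes. Both halves together need 5 to 12 N to slide.
- lower_corner (a point): Corner of the lower shoe at its +x, +y (55, 80 mm from its centre, 10 mm up): goes into the inner corner of the stop. When home, the shoe's axes are parallel to the stop's, +x long edge against the far bar, +y short edge against the side bar. The set starts with its centre 85 to 130 mm from the far bar and 110 to 155 mm from the side bar (55 and 80 when home).
- lower_right (a point): Corner of the lower shoe at its +x, -y (55, -80 mm, 10 mm up): lies against the far bar when flush.
- lower_near (a point): Corner of the lower shoe at its -x, +y (-55, 80 mm, 10 mm up): lies against the side bar when flush.
- upper: Upper half of the die set, loose, about 0.7 kg, balanced about its shank. Aluminium shoe 90 (x) by 140 (y), 14 mm thick; two bronze bushes (27 diameter, 14 mm below the shoe, about 1 mm play round the pillars); punch 12 mm below it. Origin: centre of the shoe's underside, 48 mm above the lower origin when seated (shoe top at 62, shank top at 102 mm). Off the pillars after 26 mm of lift.
- shank (a point): Middle of the grip of the upper half's shank: an upright round steel spigot 25 mm in diameter and 40 mm tall (a 34 mm collar covers its lowest 3 mm), on the centre of the upper shoe. This point is on its axis, 22 mm above the shoe's top face, 84 mm above the bench at the start.
- hammer: Bystander: wood-handled hammer, 260 mm long, lying on the bench on the outer side of the side bar.
- oilcan: Bystander: red can, 60 mm diameter, 120 mm tall, standing on the bench. Origin: centre of its foot.
- screwbox: Bystander: blue open box of screws, 80 x 110 x 35 mm. Origin: centre of its underside.
Things that resemble listed ones, but are neither listed nor needed, are in the scene too. There is more than one size of the upper; the one meant has the size given above.

How it is judged:
By the outcome, as a careful person would: the job done as asked, in the order asked, and still so for the second after the job is handed in, while the arm keeps its last pose, push and grip.
It also fails if it takes over 67 s, if anything falls off the work surface, if the arm or the gripper's body presses on something with over 40 N, if the wrist force passes 120 N, or if a joint passes its speed limit or range.

## Working session

There is one attempt and no reset: what is moved stays moved. The work goes in short steps, Python scripts to look and compute and a tool call to move; the robot and the scene stay as the last step left them, time stands still between calls to the robot, and variables do not carry over. Pictures are saved under pics/ and viewed, at most 10 in all, crops included, and the job is handed in when it is done.

Besides the shell and the picture viewer there is one more tool, called after "Call:" as name(argument=value, ...), one argument or row to a line, values as JSON. drive_tool: Moves the arm, as the interface text tells. Its arguments: {"type":"object","properties":{"moves":{"type":"array"},"squeeze":{"type":"number"}},"required":["moves"]}

```bash
ls; mkdir -p pics; cat > h.py <<'E'
import numpy as np, cv2
from bench import r
from scipy.spatial.transform import Rotation as R
def cam(name):
    i=r.camera_info(name)
    K=np.array(i["mtx"],float)
    if "rvec" in i:
        return K,cv2.Rodrigues(np.array(i["rvec"],float))[0],np.array(i["tvec"],float).ravel()
    s=r.read_state(); T=np.eye(4); T[:3,:3]=R.from_quat(s["eef_rot"]).as_matrix(); T[:3,3]=s["ee_pos"]
    W=np.linalg.inv(T@np.array(i["T_tool_cam"]))
    return K,W[:3,:3],W[:3,3]
def back(c,px,z):
    K,Rm,t=c; d=Rm.T@np.linalg.solve(K,[px[0],px[1],1.]); o=-Rm.T@t
    return o+d*(z-o[2])/d[2]
def proj(c,P):
    K,Rm,t=c; p=K@(Rm@np.asarray(P,float)+t); return p[:2]/p[2]
def save(name,img): cv2.imwrite("pics/"+name,img[:,:,::-1])
E
python3 - <<'E'
from h import *
a=r.camera("scene");b=r.camera("top")
save("s0.png",a);save("t0.png",b)
np.set_printoptions(precision=3,suppress=True)
Z=dict(stop=0,lower=0,lower_corner=.01,lower_right=.01,lower_near=.01,upper=.048,shank=.084,hammer=.01,oilcan=0,screwbox=0)
for n in("scene","top"):
    c=cam(n); print(n,-c[1].T@c[2])
    for q in Z:
        print(q,[(round(d["conf"],2),np.round(d["at"]),back(c,d["at"],Z[q])) for d in r.place_of(n,q)])
E
```

```text
pics
scene [ 1.069 -0.558  0.624]
stop [(0.87, array([366., 265.]), array([0.668, 0.107, 0.   ]))]
lower [(0.84, array([281., 262.]), array([ 0.532, -0.027,  0.   ]))]
lower_corner [(0.82, array([320., 266.]), array([0.609, 0.02 , 0.01 ])), (0.56, array([280., 233.]), array([0.461, 0.038, 0.01 ]))]
lower_right [(0.7, array([255., 281.]), array([ 0.549, -0.118,  0.01 ]))]
lower_near []
upper [(0.93, array([159., 243.]), array([ 0.349, -0.222,  0.048])), (0.81, array([255., 330.]), array([ 0.677, -0.227,  0.048])), (0.73, array([278., 242.]), array([ 0.519, -0.024,  0.048]))]
shank [(0.83, array([156., 225.]), array([ 0.333, -0.214,  0.084])), (0.81, array([253., 323.]), array([ 0.686, -0.24 ,  0.084])), (0.56, array([276., 233.]), array([ 0.526, -0.04 ,  0.084]))]
hammer [(0.59, array([378., 191.]), array([0.497, 0.387, 0.01 ]))]
oilcan [(0.69, array([104., 322.]), array([ 0.437, -0.397,  0.   ]))]
screwbox [(0.79, array([160., 372.]), array([ 0.605, -0.376,  0.   ]))]
top [0.275 0.002 1.083]
stop [(0.59, array([240., 163.]), array([0.668, 0.108, 0.   ]))]
lower [(0.8, array([292., 21
[... 393 characters left out ...]
9, array([354., 286.]), array([ 0.318, -0.199,  0.048])), (0.68, array([353., 168.]), array([ 0.638, -0.209,  0.048])), (0.62, array([291., 205.]), array([ 0.532, -0.037,  0.048]))]
shank [(0.97, array([287., 205.]), array([ 0.522, -0.026,  0.084])), (0.9, array([361., 288.]), array([ 0.312, -0.208,  0.084])), (0.68, array([351., 162.]), array([ 0.639, -0.197,  0.084]))]
hammer [(0.94, array([131., 221.]), array([0.495, 0.402, 0.01 ])), (0.73, array([264., 183.]), array([0.605, 0.037, 0.01 ])), (0.25, array([238., 161.]), array([0.669, 0.11 , 0.01 ]))]
oilcan [(0.81, array([421., 244.]), array([ 0.433, -0.396,  0.   ]))]
screwbox [(0.85, array([403., 183.]), array([ 0.608, -0.36 ,  0.   ]))]
```

```bash
python3 - <<'E'
import cv2,numpy as np
t=cv2.imread("pics/t0.png");s=cv2.imread("pics/s0.png")
a=cv2.resize(t[100:320,90:450],None,fx=2.2,fy=2.2,interpolation=cv2.INTER_CUBIC)
cv2.imwrite("pics/t0c.png",a)
E
```

```text
(no output)
```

View pics/t0c.png

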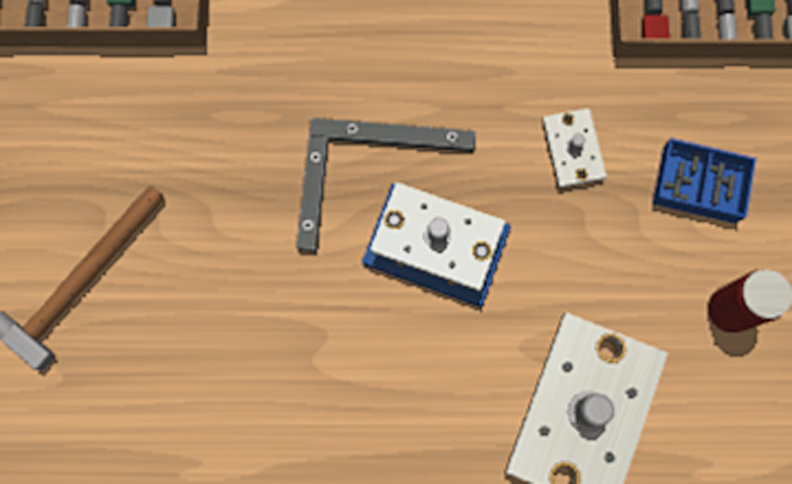

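View pics/s0.png

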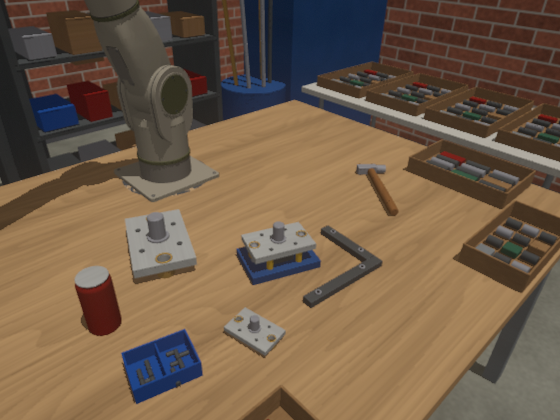

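The three "upper" look-alikes in the top picture are the large one at (354,286), the small one at (353,168) and the middle one at (291,205). The middle one sits on the blue lower shoe, on its posts, so it is the one meant. The stop's inner corner is at about (240,163). Next I'll read the tool state and measure the edges.

```bash
python3 - <<'E'
from h import *
np.set_printoptions(precision=4,suppress=True)
s=r.read_state()
for k in s: print(k,np.round(s[k],4))
print(R.from_quat(s["eef_rot"]).as_matrix()); print(np.array(r.camera_info("wrist")["T_tool_cam"]),r.camera_info("wrist")["mtx"],r.grasp_offset)
E
```

```text
time 1.1
joint_positions [ 1.2874  0.3322 -0.0647  1.4601  0.0216  1.3499 -0.0885]
joint_vel [ 0.0009  0.0001 -0.0021 -0.0007 -0.0013  0.0014  0.0001]
joint_torque [ -0.0009 -62.3051   0.0241 -39.0124  -0.0612   0.0316   0.0001]
ee_pos [ 0.1612 -0.6039  0.2226]
eef_rot [0.9915 0.13   0.     0.0001]
ft_force [0.2991 0.5318 0.1957]
torque [0.0565 0.0214 0.0045]
grip_force 0.0
width 0.0871
[[ 0.9662  0.2579  0.0001]
 [ 0.2579 -0.9662 -0.0001]
 [ 0.      0.0001 -1.    ]]
[[-0.0003 -0.9546 -0.2978  0.0822]
 [ 1.     -0.0005  0.0005 -0.0013]
 [-0.0006 -0.2978  0.9546 -0.162 ]
 [ 0.      0.      0.      1.    ]] [[367.5417   0.     275.2023]
 [  0.     367.5417 210.6751]
 [  0.       0.       1.    ]] 0.0187
```

Call:
drive_tool(
  moves=[
    [[0,0,-0.033,0,0,0.1165,1],[0,0,-0.033,0,0,0.1165,1],[0,0,-0.033,0,0,0.1165,1],[0.026,-0.0456,0,0,0,0,1],[0.026,-0.0456,0,0,0,0,1],[0.026,-0.0456,0,0,0,0,1],[0.026,-0.0456,0,0,0,0,1],[0.026,-0.0456,0,0,0,0,1],[0.026,-0.0456,0,0,0,0,1],[0.026,-0.0456,0,0,0,0,1]],
  ],
)

```text
time: 2.1
ee_pos: [0.3616, -0.3145, 0.3219]
eef_rot: [0.999, -0.044, 0.0, 0.0]
ft_force: [0.4, -0.9, 0.5]
width: 0.0868
grip_force: 0.0
```

Call:
drive_tool(
  moves=[
    [[0.026,-0.0456,0,0,0,0,1],[0.026,-0.0456,0,0,0,0,1],[0.026,-0.0456,0,0,0,0,1],[0.026,-0.0456,0,0,0,0,1],[0.026,-0.0456,0,0,0,0,1],[0.026,-0.0456,0,0,0,0,1],[0.026,-0.0456,0,0,0,0,1],[0,0,0,0,0,0,1],[0,0,0,0,0,0,1]],
  ],
)

```text
time: 3.0
ee_pos: [0.5606, -0.0277, 0.3212]
eef_rot: [0.999, -0.043, -0.0, -0.0]
ft_force: [-0.1, -1.6, 1.5]
width: 0.0869
grip_force: 0.0
```

```bash
python3 - <<'E'
from h import *
np.set_printoptions(precision=4,suppress=True)
c=cam("wrist"); a=r.camera("wrist"); save("w1.png",a); np.save("w1.npy",np.hstack([c[1],c[2][:,None]]))
s=r.read_state(); print(s["time"],s["ee_pos"],R.from_quat(s["eef_rot"]).as_matrix()[:,0])
Z=dict(stop=0,lower=0,lower_corner=.02,lower_right=.02,lower_near=.02,shank=.084,upper=.048)
for q in Z: print(q,[(round(d["conf"],2),np.round(d["at"]),back(c,d["at"],Z[q])[:2]) for d in r.place_of("wrist",q)])
E
```

```text
3.05 [ 0.5603 -0.0293  0.3214] [ 0.9961 -0.0886 -0.0004]
stop [(0.94, array([160.,  86.]), array([0.6658, 0.1078]))]
lower []
lower_corner [(0.73, array([229., 131.]), array([0.6064, 0.0272]))]
lower_right [(0.91, array([349., 166.]), array([ 0.5499, -0.1199])), (0.33, array([283., 208.]), array([ 0.5005, -0.0316]))]
lower_near [(0.96, array([216., 212.]), array([0.5031, 0.0576]))]
shank [(0.9, array([423.,  73.]), array([ 0.6511, -0.1857])), (0.68, array([281., 204.]), array([ 0.526 , -0.0298]))]
upper [(0.77, array([419.,  74.]), array([ 0.6515, -0.195 ])), (0.71, array([280., 199.]), array([ 0.5216, -0.0289]))]
```

View pics/w1.png

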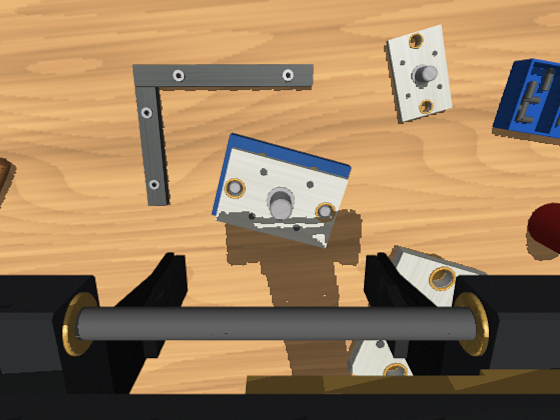

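The wrist picture shows the stop's inner corner near (158,87). The set's shoe corners are at (231,134), (351,167) and (213,213), with the shank at (281,204).

```bash
python3 - <<'E'
from h import *
np.set_printoptions(precision=4,suppress=True)
c=cam("wrist"); w=np.load("w1.npy"); c=(c[0],w[:,:3],w[:,3])
for z in(0,.016):
    P=[back(c,p,z)[:2] for p in((158,87),(313,88),(168,205))]
    d1=P[1]-P[0];d2=P[2]-P[0];print(z,P,np.hypot(*d1),np.arctan2(d1[0],-d1[1]),np.hypot(*d2),np.arctan2(-d2[1],-d2[0]))
P=[back(c,p,.02)[:2] for p in((231,134),(351,167),(213,213))]
d1=P[0]-P[1];d2=P[0]-P[2];print(P,(P[1]+P[2])/2,np.hypot(*d1),np.arctan2(-d1[0],d1[1]),np.hypot(*d2),np.arctan2(d2[1],d2[0]))
E
```

```text
0 [array([0.6654, 0.111 ]), array([ 0.6475, -0.0813]), array([0.5127, 0.1252])] 0.19321623527215112 -0.09257594243736957 0.15335196600823986 -0.09219207026039343
0.016 [array([0.6646, 0.1062]), array([ 0.6474, -0.0798]), array([0.517 , 0.1199])] 0.18681748578188995 -0.09257594243736904 0.14827340305547526 -0.09219207026039357
[array([0.6021, 0.0249]), array([ 0.5479, -0.1222]), array([0.502 , 0.0612])] [ 0.5249 -0.0305] 0.15679969053797724 -0.3530074575606347 0.10641529729645269 -0.3478701808001965
```

Call:
drive_tool(
  moves=[
    [[-0.0335,0.0012,0,0,0,0.002,1],[-0.0335,0.0012,0,0,0,0,1],[-0.0335,0.0012,0,0,0,0,1],[-0.0335,0.0012,0.04,0,0,0,1],[0,0,0.045,0,0,0,1],[0,0,0.045,0,0,0,1],[0,0,0.045,0,0,0,1],[0,0,0.045,0,0,0,1],[0,0,0.045,0,0,0,1],[0,0,0.03,0,0,0,1]],
  ],
)

```text
time: 4.4
ee_pos: [0.4266, -0.0219, 0.0258]
eef_rot: [0.999, -0.046, -0.001, -0.0]
ft_force: [0.0, -0.9, 0.9]
width: 0.0869
grip_force: 0.0
```

Call:
drive_tool(
  moves=[
    [[0,0,0.008,0,0,0,1],[0,0,0.004,0,0,0,1],[0,0,0,0,0,0,1]],
  ],
)

```text
time: 4.7
ee_pos: [0.4288, -0.0218, 0.0172]
eef_rot: [0.999, -0.045, 0.001, 0.0]
ft_force: [0.5, -0.2, 0.7]
width: 0.0867
grip_force: 0.0
```

Call:
drive_tool(
  moves=[
    [[0,0,0.008,0,0,0,1],[0.008,0,0,0,0,0,1],[0.006,0,0,0,0,0,1],[0.005,0,0,0,0,0,1],[0.005,0,0,0,0,0,1],[0.005,0,0,0,0,0,1],[0.005,0,0,0,0,0,1],[0.005,0,0,0,0,0,1],[0.005,0,0,0,0,0,1],[0.005,0,0,0,0,0,1]],
  ],
)

```text
time: 5.7
ee_pos: [0.4746, -0.0275, 0.0073]
eef_rot: [0.999, -0.046, -0.003, 0.001]
ft_force: [-8.8, -3.7, -0.2]
width: 0.0871
grip_force: 4.1
```

```bash
python3 - <<'E'
from h import *
np.set_printoptions(precision=4,suppress=True)
t=r.camera("top"); s_=r.camera("scene")
a=cv2.resize(t[100:300,180:440],None,fx=2,fy=2,interpolation=cv2.INTER_CUBIC)
b=cv2.resize(s_[170:370,200:420],None,fx=1.8,fy=2,interpolation=cv2.INTER_CUBIC)[:,:]
save("p2.png",cv2.resize(np.hstack([a,b]),(800,352)))
E
```

```text
(no output)
```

View pics/p2.png

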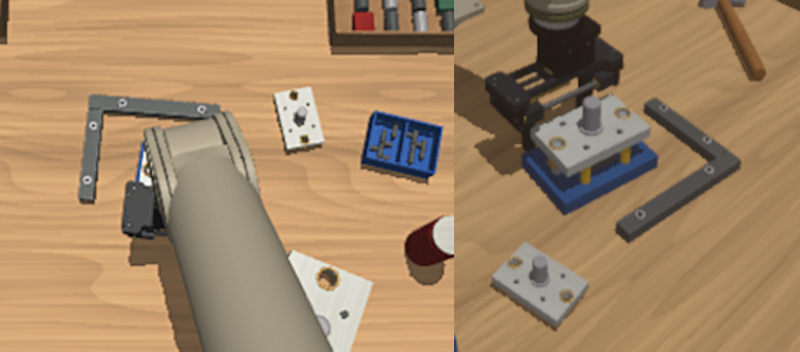

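The set is being squared by the fingers and is sliding toward the far bar, with nothing else touched. I'll keep pushing.

Call:
drive_tool(
  moves=[
    [[0.005,0,0,0,0,0,1],[0.005,0,0,0,0,0,1],[0.005,0,0,0,0,0,1],[0.005,0,0,0,0,0,1],[0.005,0,0,0,0,0,1],[0.005,0,0,0,0,0,1],[0.005,0,0,0,0,0,1],[0.005,0,0,0,0,0,1],[0.004,0,0,0,0,0,1],[0.002,0,0,0,0,0,1]],
  ],
)

```text
time: 6.8
ee_pos: [0.5201, -0.0302, 0.0073]
eef_rot: [0.999, -0.045, -0.003, 0.0]
ft_force: [-12.5, 0.2, 6.2]
width: 0.087
grip_force: 6.7
```

```bash
cat >> h.py <<'E'
O=np.array([.666,.109]); TH=-.0905
def stopf(p): 
    c,s=np.cos(TH),np.sin(TH); d=np.asarray(p)[:2]-O; return np.array([c*d[0]+s*d[1],-s*d[0]+c*d[1]])
E
python3 - <<'E'
from h import *
np.set_printoptions(precision=4,suppress=True)
a=r.camera("scene");c=cam("scene"); s=r.read_state(); print(stopf(s["ee_pos"]),s["ft_force"])
for q,z in dict(lower_corner=.01,lower_right=.01,lower_near=.01,shank=.084,stop=0).items(): print(q,[(round(d["conf"],2),np.round(d["at"]),stopf(back(c,d["at"],z))) for d in r.place_of("scene",q)])
E
```

```text
[-0.1325 -0.1518] [-10.6443   0.8234   2.7464]
lower_corner [(0.85, array([342., 270.]), array([-0.0115, -0.064 ]))]
lower_right [(0.94, array([288., 297.]), array([-0.0168, -0.2116])), (0.6, array([381., 190.]), array([-0.1919,  0.2744]))]
lower_near []
shank [(0.92, array([250., 323.]), array([ 0.0497, -0.3493])), (0.9, array([155., 226.]), array([-0.3026, -0.3547])), (0.79, array([301., 248.]), array([-0.0546, -0.1513])), (0.59, array([300., 273.]), array([ 0.0046, -0.2044]))]
stop []
```

Call:
drive_tool(
  moves=[
    [[0.003,0,0,0,0,0,1],[0.003,0,0,0,0,0,1],[0.002,0,0,0,0,0,1],[0.002,0,0,0,0,0,1]],
  ],
)

```text
time: 7.5
ee_pos: [0.5297, -0.031, 0.0073]
eef_rot: [0.999, -0.045, -0.003, 0.0]
ft_force: [-13.8, 2.0, 5.9]
width: 0.0869
grip_force: 6.6
```

Call:
drive_tool(
  moves=[
    [[0.001,0,0,0,0,0,1],[0.001,0,0,0,0,0,1]],
  ],
)

```text
time: 7.7
ee_pos: [0.5316, -0.0312, 0.0073]
eef_rot: [0.999, -0.045, -0.003, 0.0]
ft_force: [-12.9, 0.5, 5.5]
width: 0.0868
grip_force: 6.6
```

Call:
drive_tool(
  moves=[
    [[0.001,0,0,0,0,0,1],[0.001,0,0,0,0,0,1]],
  ],
)

```text
time: 7.9
ee_pos: [0.5321, -0.0313, 0.0072]
eef_rot: [0.999, -0.045, -0.005, 0.001]
ft_force: [-24.0, 1.3, 15.3]
width: 0.0871
grip_force: 11.8
```

Call:
drive_tool(
  moves=[
    [[0.001,0,0,0,0,0,1],[0,0,0,0,0,0,1]],
  ],
)

```text
time: 8.1
ee_pos: [0.5321, -0.0313, 0.0069]
eef_rot: [0.999, -0.045, -0.006, 0.001]
ft_force: [-24.0, 1.9, 15.1]
width: 0.0872
grip_force: 12.1
```

```bash
python3 - <<'E'
from h import *
np.set_printoptions(precision=4,suppress=True)
a=r.camera("scene");c=cam("scene"); s=r.read_state(); print(stopf(s["ee_pos"]),s["ft_force"])
for q,z in dict(lower_corner=.01,lower_right=.01,lower_near=.01,shank=.084,stop=0).items(): print(q,[(round(d["conf"],2),np.round(d["at"]),stopf(back(c,d["at"],z))) for d in r.place_of("scene",q)])
save("s3.png",cv2.resize(a[180:340,200:420],None,fx=3.5,fy=3.5,interpolation=cv2.INTER_CUBIC))
E
```

```text
[-0.1206 -0.1518] [-24.4103   1.615   14.3929]
lower_corner [(0.78, array([346., 274.]), array([ 0.0037, -0.0677]))]
lower_right [(0.92, array([291., 300.]), array([-0.0068, -0.2123]))]
lower_near []
shank [(0.79, array([160., 225.]), array([-0.2993, -0.3457])), (0.61, array([253., 323.]), array([ 0.0515, -0.3459])), (0.6, array([309., 247.]), array([-0.0472, -0.1357]))]
stop [(0.95, array([367., 265.]), array([0.0029, 0.0024])), (0.29, array([292., 300.]), array([-0.013 , -0.2046]))]
```

View pics/s3.png

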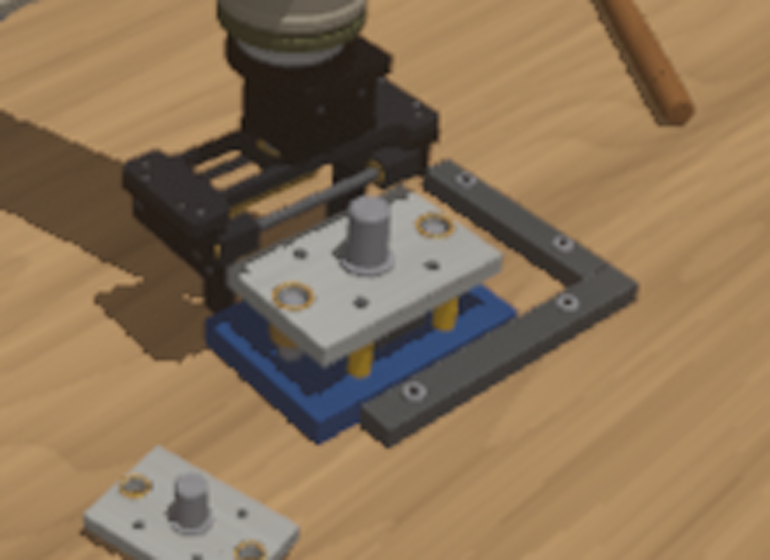

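The set is flush on the far bar: the TCP sits 121 mm from the face, which is the 110 mm shoe plus half a finger. It is still about 60 mm short of the side bar. I'll retract, turn 90° and push along +y.

Call:
drive_tool(
  moves=[
    [[-0.006,0,0,0,0,0,1],[-0.01,0,0,0,0,0,1],[-0.02,0,-0.01,0,0,0,1],[-0.02,0,-0.03,0,0,0,1],[0,0.02,-0.045,0,0,0,1],[0,0.02,-0.045,0,0,0,1]],
  ],
)

```text
time: 9.0
ee_pos: [0.4773, -0.0663, 0.1398]
eef_rot: [0.999, -0.044, 0.0, 0.0]
ft_force: [1.3, -1.0, 1.2]
width: 0.0872
grip_force: 0.0
```

```bash
python3 - <<'E'
from h import *
np.set_printoptions(precision=4,suppress=True)
s=r.read_state(); print(s["joint_positions"],stopf(s["ee_pos"]),s["ee_pos"],R.from_quat(s["eef_rot"]).as_matrix())
E
```

```text
[ 0.6271  0.1312 -0.6169  1.9066  0.0839  1.129  -1.6815] [-0.1721 -0.1916] [ 0.4773 -0.0663  0.1398] [[ 0.996  -0.0889  0.0001]
 [-0.0889 -0.996  -0.0001]
 [ 0.0001  0.0001 -1.    ]]
```

Call:
drive_tool(
  moves=[
    [[0,0.026,0,0,0,-0.1428,0.6],[0,0.026,0,0,0,-0.1428,0.6],[0,0,0,0,0,-0.1428,0.6],[0,0,0,0,0,-0.1428,0.6],[0,0,0,0,0,-0.1428,0.6],[0,0,0,0,0,-0.1428,0.6],[0,0,0,0,0,-0.1428,0.6],[0,0,0,0,0,-0.1428,0.6],[0,0,0,0,0,-0.1428,0.6],[0,0,0,0,0,-0.1428,0.6]],
  ],
)

```text
time: 10.0
ee_pos: [0.4773, -0.1184, 0.1386]
eef_rot: [0.783, 0.622, 0.0, 0.001]
ft_force: [0.1, 1.1, 0.5]
width: 0.0521
grip_force: 0.0
```

Call:
drive_tool(
  moves=[
    [[0,0.03,0,0,0,-0.1428,0.6],[0,0.03,0,0,0,0,0.6],[0,0.03,0,0,0,0,0.6],[0,0.024,0,0,0,0,0.6],[0,0,0,0,0,0,0.6]],
  ],
)

```text
time: 10.5
ee_pos: [0.5922, -0.1327, 0.1381]
eef_rot: [0.738, 0.674, 0.001, 0.0]
ft_force: [-0.6, 0.4, -0.3]
width: 0.0521
grip_force: 0.0
```

```bash
python3 - <<'E'
from h import *
np.set_printoptions(precision=4,suppress=True)
s=r.read_state(); M=R.from_quat(s["eef_rot"]).as_matrix();print(s["joint_positions"],stopf(s["ee_pos"]),s["ee_pos"],np.arctan2(M[1,0],M[0,0])-TH,s["width"])
E
```

```text
[ 0.6719  0.4322 -0.6708  1.5905  0.2801  1.2159 -0.1424] [-0.0517 -0.2474] [ 0.5922 -0.1327  0.1381] 1.570669052068404 0.05210320862846531
```

Call:
drive_tool(
  moves=[
    [[0,-0.004,0.04,0,0,0,0.6],[0,0,0.04,0,0,0,0.6],[0,0,0.03,0,0,0,0.6],[0,0,0.014,0,0,0,0.6],[0,0,0.005,0,0,0,0.6],[0.006,0,0,0,0,0,0.6],[0.005,0,0,0,0,0,0.6],[0.005,0,0,0,0,0,0.6],[0.005,0,0,0,0,0,0.6],[0.005,0,0,0,0,0,0.6]],
  ],
)

```text
time: 11.5
ee_pos: [0.5886, -0.1113, 0.0108]
eef_rot: [0.739, 0.673, -0.002, 0.003]
ft_force: [-3.9, -14.8, 7.2]
width: 0.0523
grip_force: 7.5
```

Call:
drive_tool(
  moves=[
    [[0.005,0,0,0,0,0,0.6],[0.005,0,0,0,0,0,0.6],[0.005,0,0,0,0,0,0.6],[0.005,0,0,0,0,0,0.6],[0.005,0,0,0,0,0,0.6]],
  ],
)

```text
time: 12.0
ee_pos: [0.5908, -0.0867, 0.0107]
eef_rot: [0.74, 0.673, -0.002, 0.003]
ft_force: [-4.2, -15.4, 6.6]
width: 0.0521
grip_force: 7.6
```

```bash
cat > look.py <<'E'
from h import *
np.set_printoptions(precision=4,suppress=True)
a=r.camera("scene");c=cam("scene"); s=r.read_state(); M=R.from_quat(s["eef_rot"]).as_matrix(); print(stopf(s["ee_pos"]),s["ee_pos"][2],np.arctan2(M[1,0],M[0,0])-TH,s["ft_force"],s["width"])
for q,z in dict(lower_corner=.01,lower_right=.01,lower_near=.01,shank=.084).items(): print(q,[(round(d["conf"],2),np.round(d["at"]),stopf(back(c,d["at"],z))) for d in r.place_of("scene",q)])
E
python3 look.py
```

```text
[-0.0573 -0.2002] 0.01071250921340541 1.568445879298328 [ -3.2546 -11.741    4.5728] 0.052369524155644394
lower_corner [(0.84, array([353., 266.]), array([-0.0063, -0.0362]))]
lower_right [(0.77, array([302., 294.]), array([-0.0077, -0.1834]))]
lower_near []
shank [(0.82, array([257., 320.]), array([ 0.0505, -0.3367])), (0.81, array([157., 226.]), array([-0.2964, -0.3526])), (0.78, array([315., 245.]), array([-0.0448, -0.1211]))]
```

Call:
drive_tool(
  moves=[
    [[0.005,0,0,0,0,0,0.6],[0.005,0,0,0,0,0,0.6],[0.005,0,0,0,0,0,0.6],[0.004,0,0,0,0,0,0.6],[0.003,0,0,0,0,0,0.6],[0.002,0,0,0,0,0,0.6],[0.002,0,0,0,0,0,0.6]],
  ],
)

```text
time: 12.95
ee_pos: [0.593, -0.061, 0.0106]
eef_rot: [0.739, 0.673, -0.002, 0.003]
ft_force: [-3.8, -15.0, 7.5]
width: 0.0521
grip_force: 7.9
```

Call:
drive_tool(
  moves=[
    [[0.001,0,0,0,0,0,0.6],[0.001,0,0,0,0,0,0.6]],
  ],
)

```text
time: 13.15
ee_pos: [0.5932, -0.0591, 0.0106]
eef_rot: [0.74, 0.673, -0.002, 0.003]
ft_force: [-5.1, -14.7, 8.5]
width: 0.0522
grip_force: 7.9
```

Call:
drive_tool(
  moves=[
    [[0.001,0,0,0,0,0,0.6],[0.001,0,0,0,0,0,0.6]],
  ],
)

```text
time: 13.35
ee_pos: [0.5934, -0.0572, 0.0106]
eef_rot: [0.74, 0.673, -0.002, 0.003]
ft_force: [-4.8, -16.2, 8.8]
width: 0.0522
grip_force: 7.9
```

Call:
drive_tool(
  moves=[
    [[0.001,0,0,0,0,0,0.6],[0.001,0,0,0,0,0,0.6]],
  ],
)

```text
time: 13.55
ee_pos: [0.5934, -0.0565, 0.0106]
eef_rot: [0.74, 0.673, -0.003, 0.003]
ft_force: [-6.2, -20.5, 10.1]
width: 0.0522
grip_force: 10.6
```

Call:
drive_tool(
  moves=[
    [[0.001,0,0,0,0,0,0.6],[0.001,0,0,0,0,0,0.6]],
  ],
)

```text
time: 13.75
ee_pos: [0.5934, -0.0563, 0.0106]
eef_rot: [0.74, 0.672, -0.004, 0.004]
ft_force: [-6.8, -26.4, 11.5]
width: 0.0522
grip_force: 13.1
```

The force rises to 26 N with no more motion, so it is against the side bar. I'll retract and look from above before gripping.

Call:
drive_tool(
  moves=[
    [[-0.004,0,0,0,0,0,0.6],[-0.01,0,0,0,0,0,0.6],[-0.015,0,0,0,0,0,0.6],[0,0,-0.045,0,0,0,1],[0,0,-0.045,0,0,0,1],[0,0,-0.045,0,0,0,1],[0.02,0,-0.045,0,0,0,1],[0.02,0,-0.03,0,0,0,1],[0.02,0,0,0,0,0,1],[0,0,0,0,0,0,1]],
  ],
)

```text
time: 14.75
ee_pos: [0.5968, -0.0136, 0.2207]
eef_rot: [0.737, 0.676, 0.001, 0.0]
ft_force: [0.4, -0.2, -1.0]
width: 0.0864
grip_force: 0.0
```

```bash
python3 look.py; python3 - <<'E'
from h import *
np.set_printoptions(precision=4,suppress=True)
c=cam("wrist"); a=r.camera("wrist"); save("w2.png",a); np.save("w2.npy",np.hstack([c[1],c[2][:,None]]))
for q,z in dict(stop=0,lower_corner=.02,lower_right=.02,lower_near=.02,shank=.084,upper=.048).items(): print(q,[(round(d["conf"],2),np.round(d["at"]),stopf(back(c,d["at"],z))) for d in r.place_of("wrist",q)])
E
```

```text
[-0.058  -0.1306] 0.21956525455688364 1.5732599090882502 [ 0.6526 -0.4711 -0.193 ] 0.08686428559507459
lower_corner [(0.97, array([366., 262.]), array([ 0.0014, -0.0029]))]
lower_right [(0.93, array([316., 289.]), array([-0.0012, -0.1508]))]
lower_near []
shank [(0.88, array([252., 322.]), array([ 0.0494, -0.345 ])), (0.76, array([158., 225.]), array([-0.302 , -0.3482])), (0.69, array([326., 237.]), array([-0.05 , -0.083]))]
stop []
lower_corner [(0.59, array([334.,  38.]), array([-0.0055, -0.0006]))]
lower_right [(0.93, array([331., 204.]), array([-0.0017, -0.1561]))]
lower_near [(0.88, array([219.,  39.]), array([-0.1084, -0.0012]))]
shank [(0.95, array([341., 348.]), array([ 0.0044, -0.2802])), (0.74, array([280., 135.]), array([-0.0549, -0.0793]))]
upper [(0.76, array([279., 131.]), array([-0.0548, -0.0801])), (0.55, array([339.,  37.]), array([-0.0057, -0.0037]))]
```

View pics/w2.png

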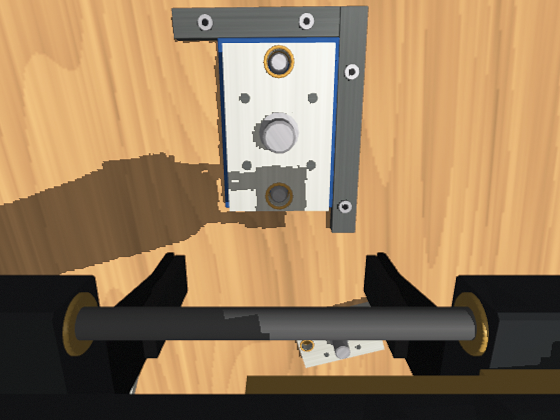

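The set sits in the corner, with the shank at (280,135), which is (-55,-79) mm in the stop frame. I'll check the gaps in one enlarged crop, which also confirms the part.

```bash
python3 - <<'E'
import cv2
a=cv2.imread("pics/w2.png")[0:230,165:375]
cv2.imwrite("pics/w2c.png",cv2.resize(a,None,fx=2.6,fy=2.6,interpolation=cv2.INTER_NEAREST))
E
```

```text
(no output)
```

View pics/w2c.png

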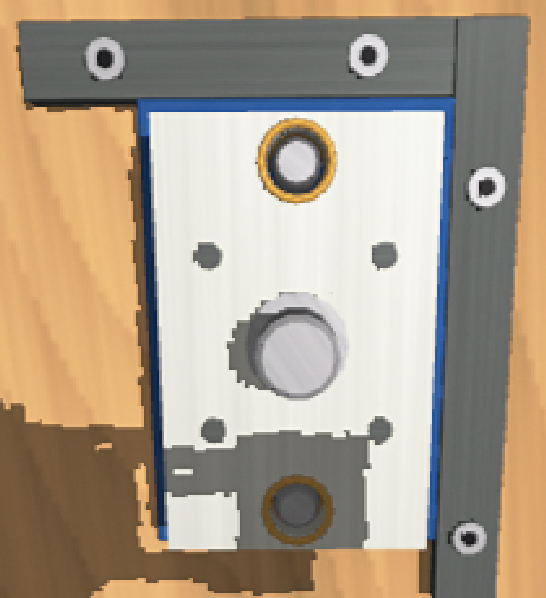

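The shoe is flush and parallel on both bars, and the part with the right size (a 25 mm shank with a bronze bush on each pillar) is confirmed at crop (297,350). I'll go down on the shank.

Call:
drive_tool(
  moves=[
    [[0.026,0.002,0,0,0,0,0.6],[0.025,0.001,0,0,0,0,0.6],[0,0,0.04,0,0,0,0.6],[0,0,0.03,0,0,0,0.6],[0,0,0.015,0,0,0,0.6],[0,0,0,0,0,0,0.6]],
  ],
)

```text
time: 15.95
ee_pos: [0.603, 0.0332, 0.1324]
eef_rot: [0.738, 0.674, -0.001, -0.001]
ft_force: [0.1, -0.8, 0.3]
width: 0.0538
grip_force: 0.0
```

```bash
python3 - <<'E'
from h import *
np.set_printoptions(precision=4,suppress=True)
c=cam("wrist"); a=r.camera("wrist"); save("w3.png",a)
s=r.read_state(); M=R.from_quat(s["eef_rot"]).as_matrix();print(stopf(s["ee_pos"]),s["ee_pos"],np.arctan2(M[1,0],M[0,0])-TH,M[:,2],s["ft_force"])
for q,z in dict(shank=.084,upper=.048,lower_right=.01).items(): print(q,[(round(d["conf"],2),np.round(d["at"]),stopf(back(c,d["at"],z))) for d in r.place_of("wrist",q)])
E
```

```text
[-0.0549 -0.0809] [0.604  0.0334 0.1343] 1.5703174424715418 [-0.0008  0.0001 -1.    ] [ 0.5515 -0.1599  0.222 ]
shank [(0.84, array([276., 234.]), array([-0.056 , -0.0788]))]
upper [(0.72, array([276., 215.]), array([-0.0563, -0.0782]))]
lower_right []
```

View pics/w3.png

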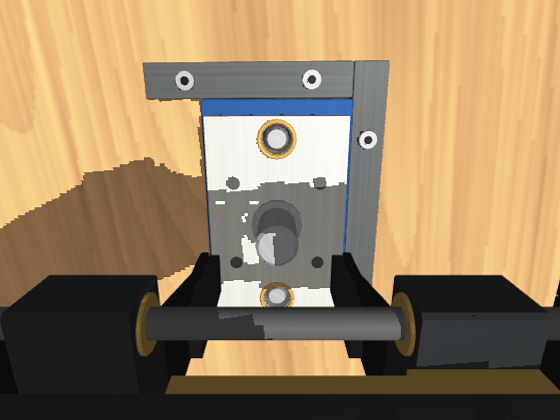

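The shank at (276,240) is centred between the fingers at (218) and (333). I'll descend and close softly.

Call:
drive_tool(
  moves=[
    [[0.0015,0,0.03,0,0,0,0.6],[0,0,0.02,0,0,0,0.6],[0,0,0.01,0,0,0,0.6],[0,0,0.005,0,0,0,0.6],[0,0,0,0,0,0,0.6]],
  ],
)

```text
time: 16.65
ee_pos: [0.6045, 0.0351, 0.0697]
eef_rot: [0.738, 0.674, 0.0, 0.0]
ft_force: [0.2, -0.0, -0.7]
width: 0.0522
grip_force: 0.0
```

Call:
drive_tool(
  moves=[
    [[0,0,0,0,0,0,0.4],[0,0,0,0,0,0,0.3],[0,0,0,0,0,0,0.2],[0,0,0,0,0,0,0.2],[0,0,0,0,0,0,0.2]],
  ],
  squeeze=3,
)

```text
time: 17.15
ee_pos: [0.6041, 0.0351, 0.0695]
eef_rot: [0.738, 0.674, -0.0, 0.0]
ft_force: [-1.9, -0.3, 2.6]
width: 0.025
grip_force: 3.0
```

Call:
drive_tool(
  moves=[
    [[0,0,0,0,0,0,0.2],[0,0,0,0,0,0,0.2],[0,0,0,0,0,0,0.2],[0,0,0,0,0,0,0.2]],
  ],
  squeeze=40,
)

```text
time: 17.55
ee_pos: [0.6041, 0.0351, 0.0695]
eef_rot: [0.738, 0.674, -0.0, 0.0]
ft_force: [-3.4, -0.3, 5.8]
width: 0.024
grip_force: 40.0
```

```bash
python3 look.py; python3 -c "
from h import *
s=r.read_state();print(s['ft_force'],s['torque'],s['grip_force'],R.from_quat(s['eef_rot']).as_matrix()[:,2])"
```

```text
[-0.0549 -0.0792] 0.06947756946242396 1.5705285229254577 [-2.8856 -0.0106  4.9867] 0.023853029488077843
lower_corner [(0.67, array([366., 262.]), array([ 0.0008, -0.0025]))]
lower_right [(0.9, array([313., 286.]), array([-0.0104, -0.1506]))]
lower_near []
shank [(0.81, array([327., 238.]), array([-0.0451, -0.0859])), (0.76, array([254., 324.]), array([ 0.0554, -0.3464])), (0.72, array([155., 224.]), array([-0.3064, -0.3522]))]
[-2.62399994 -1.1008852   6.08511773] [-0.12464011  0.61649353  0.00904591] 39.99915474560112 [-2.84044880e-05 -2.31751360e-04 -9.99999973e-01]
```

Call:
drive_tool(
  moves=[
    [[0,-0.0005,-0.001,0,0,0,0.2],[0,0,-0.001,0,0,0,0.2],[0,0,-0.001,0,0,0,0.2],[0,0,-0.001,0,0,0,0.2],[0,0,-0.001,0,0,0,0.2],[0,0,0,0,0,0,0.2]],
  ],
)

```text
time: 18.4
ee_pos: [0.6037, 0.0351, 0.0743]
eef_rot: [0.738, 0.674, 0.0, 0.0]
ft_force: [0.2, 0.6, -8.4]
width: 0.0235
grip_force: 40.0
```

```bash
python3 -c "
from h import *
s=r.read_state();print(stopf(s['ee_pos']),s['ee_pos'],s['ft_force'],s['torque'],s['grip_force'],R.from_quat(s['eef_rot']).as_matrix()[:,2])"
```

```text
[-0.05535731 -0.07922151] [0.60370947 0.03510569 0.07425058] [ 0.23566356  0.58165961 -8.35570585] [-0.00626522 -0.1010042   0.01219465] 39.99857396353036 [ 7.66087980e-05 -5.51759093e-05 -9.99999996e-01]
```

The weight is carried (8.4 N) with lateral force close to zero, so it isn't binding. I'll keep lifting slowly until it clears the pillars.

Call:
drive_tool(
  moves=[
    [[0,0,-0.002,0,0,0,0.2],[0,0,-0.0025,0,0,0,0.2],[0,0,-0.0025,0,0,0,0.2],[0,0,-0.0025,0,0,0,0.2],[0,0,-0.0025,0,0,0,0.2],[0,0,-0.0025,0,0,0,0.2],[0,0,-0.0025,0,0,0,0.2],[0,0,-0.0025,0,0,0,0.2],[0,0,-0.0025,0,0,0,0.2],[0,0,-0.0025,0,0,0,0.2]],
  ],
)

```text
time: 19.4
ee_pos: [0.6037, 0.0352, 0.0989]
eef_rot: [0.738, 0.674, 0.0, 0.0]
ft_force: [-0.2, -0.7, -9.0]
width: 0.0238
grip_force: 40.0
```

Call:
drive_tool(
  moves=[
    [[0,0,-0.004,0,0,0,0.2],[0,0,-0.005,0,0,0,0.2],[0,0,-0.006,0,0,0,0.2],[0,0,-0.007,0,0,0,0.2],[0,0,-0.007,0,0,0,0.2],[0,0,-0.007,0,0,0,0.2],[0,0,-0.006,0,0,0,0.2],[0,0,-0.005,0,0,0,0.2],[0,0,-0.003,0,0,0,0.2],[0,0,0,0,0,0,0.2]],
  ],
)

```text
time: 20.4
ee_pos: [0.6039, 0.0352, 0.1492]
eef_rot: [0.738, 0.674, 0.0, 0.0]
ft_force: [-0.5, -0.6, -8.5]
width: 0.0238
grip_force: 40.0
```

Call:
drive_tool(
  moves=[
    [[0,0,-0.001,0,0,0,0.2],[0,0,0,0,0,0,0.2],[0,0,0,0,0,0,0.2]],
  ],
)

```text
time: 20.7
ee_pos: [0.6036, 0.0351, 0.1495]
eef_rot: [0.738, 0.674, -0.0, -0.0]
ft_force: [-0.0, 0.1, -8.2]
width: 0.0242
grip_force: 40.0
```

```bash
python3 -c "
from h import *
np.set_printoptions(precision=4,suppress=True)
s=r.read_state();print(stopf(s['ee_pos']),s['ee_pos'],s['ft_force'],s['torque'],s['grip_force'],s['width'],R.from_quat(s['eef_rot']).as_matrix()[:,2])
a=r.camera('scene');b=r.camera('wrist');c=cam('scene')
for q in('lower_corner','lower_right','lower_near'): print(q,[(round(d['conf'],2),d['at'],stopf(back(c,d['at'],.01))) for d in r.place_of('scene',q)])
x=cv2.resize(a[160:340,220:440],(540,440),interpolation=cv2.INTER_CUBIC)
save('f.png',x);save('fw.png',b)"
```

```text
[-0.0555 -0.0792] [0.6036 0.0351 0.1495] [-0.0416  0.0562 -8.2286] [-0.018  -0.0889 -0.0238] 39.99822946731001 0.024151166545461494 [-0.0003 -0.0001 -1.    ]
lower_corner [(0.95, [364.2, 262.2], array([-0.0003, -0.0063]))]
lower_right [(0.87, [315.7, 286.9], array([-0.0059, -0.1471])), (0.44, [333.9, 236.6], array([-0.1104,  0.007 ]))]
lower_near [(0.79, [329.5, 236.4], array([-0.1173, -0.001 ]))]
```

View pics/f.png

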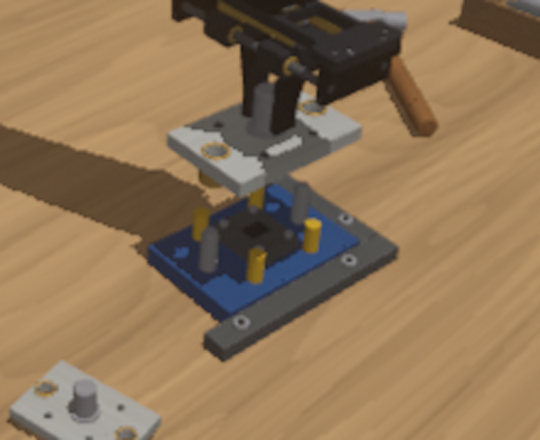

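The upper half hangs level, 80 mm above where it sat (TCP z went from 0.0695 to 0.1495). The lower half is still flush in the corner, and the small look-alike and the hammer are undisturbed. I'm handing in.

```bash
python3 -c "
from bench import r
print(r.close_job())"
```

```text
the job is handed in; nothing more can be done
None
```

The job is handed in: by the last camera check the die set is flush in the corner of the stop bars, and the arm is holding the upper half by its shank, level and about 80 mm above where it sat, with the bystanders untouched.

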